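# Tamp and load a pellet press, four clicks and hold

### The arm

A 6-joint arm with a two-finger parallel gripper is mounted at the origin on a cart in front of the work surface, level with it; the furniture and walls round the work are solid. World frame = base frame: x ahead of the robot, y to its left, z up, the work surface at z = 0. Lengths are in m, angles in rad, forces in N, time in s.
With the tool pointing down it reaches from about 0.35 to 0.85 m from the base axis. Payload 8.1 kg.
Tool frame: the origin (TCP) lies between the finger pads; the fingertips stand nose_length ahead of it and the grasp point (between the pads) lies 2 mm behind it (nose_length is the distance from the TCP to the fingertips, in m); z points along the fingers, x is the direction in which the jaws open and shut, and the axes are right-handed (so a half turn about z gives the same grasp; the last joint's range is limited). The gripper opens to 93 mm and grips with 3 to 60 N. Pads are 15 mm wide; open, the fingers measure 128 mm over their backs; the gripper's body (75 mm by 188 mm) begins 65 mm behind the grasp point.
Start: joints at [1.116, 0.13, 1.488, -0, 1.523, -0.085], TCP at [0.217, 0.559, 0.236] pointing down, gripper open.
Joint ranges: [-2.96, 2.96], [-0.89, 2.26], [0.02, 2.5], [-1.34, 4.48], [0, 2.73], [-2.66, 2.66]. Speed limits (rad/s): [2.39, 2.39, 2.79, 3.14, 3.14, 3.14].

### API

Orientations are given as a rotation vector (axis times angle).
In Python, from plant import * gives the robot as it stands.
- The arm moves only by the tool carry_out, never from a script. Its argument "steps" is a list of rows, each an object with "xyz": the shift along the world's x, y, z in cm, a list of three; "rot": the turn, a rotation vector about the world's x, y, z in degrees, a list of three. In form: [{"xyz": [tx, ty, tz], "rot": [rx, ry, rz]}, ...]. A call has 1 to 10 rows; each row is the pose to reach, as a shift and turn from the pose commanded when the call began; what a row does not reach only later rows make up. A row lasts 1/10 s, in which the tool goes at most 50 mm and 8.59 degrees, less where a joint would pass 70% of its speed; a pose out of reach is approached as far as the arm can. A call with a gripper value outside its range is refused whole. "grip" is the opening, from 0 (shut) to 1 (fully open), set as the call begins (left out, the last holds). The fingers move at their own pace and stop on an object; "force" is the grip in N (left out, the last holds). Time passes only in rows, so rows that repeat a pose let the fingers close. It gives the time, the measured TCP pose, the force and the opening at its end, in the units of the state.
- read_state(): the state, without advancing time (a new reading comes with each control period).
- read_camera(name): name is "scene" or "side" or "wrist"; returns the picture (420x560x3 uint8, red, green, blue); there is no depth.
- calibration(name): a dict with "fov_y" (degrees; the focal length in pixels is half the picture's height over the tangent of half this angle, whatever the lens; pixels are square), "cx", "cy" (the principal point, pixels), "dist_coeffs" ([k1, k2, p1, p2, k3] as OpenCV has them; the pictures are not rectified), "xyz" and "attitude" of the camera in the world. Camera axes: x right, y down, z forward; pixel columns grow to the right and rows downward; lengths in m; the calibration is good to about 2 mm. A picture is of the moment at which its call begins: read the wrist's pose just before it. calibration takes no time and is no camera call; for the wrist camera it gives the pose at the moment of the call.
- close_job(): hands the job in, once; it reports no verdict.
The state is a dict: "t": time; "q": joint angles; "dq": joint speeds; "joint_torque": joint torques, N m; "tool_pos": TCP position; "orientation": TCP orientation; "force": force on the tool from outside, world axes, zero at the start; "wrist_torque": the same for the moment, N m; "opening": finger opening in m.
Only numpy, scipy, OpenCV 4.12 (cv2) and the standard library are available. Lean on these libraries where they do the work, as an engineer would, in place of code of your own. Each camera call takes 0.05 s, during which the arm holds its last target.

### The job

Press a pellet in the small bench press, whose die is already filled: with the lever at rest, push the black spring plunger on top all the way down to its stop to tamp the charge, and let it come fully back up. Then swing the lever with the red ball to the right exactly four clicks from rest, not over into a fifth, and finish while still holding it there with the gripper, since it springs back and takes the load off as soon as it is let go. Leave the other things on the bench where they stand.

Things in the scene. Friction and masses are not known exactly. Their poses are not given: they have to be found in the camera images.
- press: Hand pellet press: light grey C-shaped casting, fixed on the bench. Base 90 (its x) x 150 (its y) mm, head top 159 mm above the bench. Origin at the centre of its underside; x points from its front (lever side, toward the robot) to its back, y to its left seen from the front, z up.
- plunger_top (a point): Top centre of the black mushroom-shaped plunger head, 38 mm across, 205 mm above the bench when up; it stands at x 0, y +22 mm in the press's frame. Push it straight down with closed fingertips. Axes parallel to the press's.
- press_plunger (a joint): Travel of the plunger in m: 0 up, 0.010 fully down on its hard stop. Spring: about 3 N to start, 8 N at the stop; it comes up by itself.
- lever_pivot (a point): Point on the lever's turning axis, in the plane in which the red ball moves, 134 mm above the bench; x -46 mm, y -30 mm in the press's frame. The turning axis is the press's x axis (level). Axes parallel to the press's.
- lever_handle: Steel bar 9 mm thick with a red ball, 28 mm across, at its end. Origin at the ball's centre, 125 mm from the pivot axis, 251 mm above the bench at rest, when the bar leans 20 degrees right of vertical. x along the turning axis, z outward along the bar. Pinch the ball from above with fingers closing along the turning axis (the bar turns between the pads) or push its left side.
- press_lever (a joint): Lever angle in rad: 0 at rest, growing as the ball swings right and down; end stop 1.32. A sprung roller drops into a notch every 0.209 rad (26 mm at the ball): clicks 1 to 5 at 0.209, 0.419, 0.628, 0.838, 1.047. Resistance at the ball jumps to 6 or 7 N as the roller leaves a notch and eases to about 3 N by the next click. The notches do not hold the lever: let go, it springs back to 0.
- small_crucible: Bystander, not to be disturbed: white porcelain crucible, 40 mm across, 30 mm high. Origin at the centre of its underside.
- salt_vial: Bystander, not to be disturbed: glass sample vial with white cap, 27 mm across, 59 mm high. Origin at the centre of its underside.
- dish: Bystander, not to be disturbed: petri dish, 63 mm across, 15 mm high. Origin at the centre of its underside.
- spanner: Bystander, not to be disturbed: open-ended steel spanner lying flat, 30 x 177 x 6 mm, long along its y axis. Origin at the centre of its underside.
- beaker: Bystander, not to be disturbed: empty glass beaker, 77 mm across, 92 mm high. Origin at the centre of its underside.
- meter_box: Bystander, not to be disturbed: flat measuring box with dark top, 109 x 130 x 37 mm. Origin at the centre of its underside.
- big_weight: Bystander, not to be disturbed: brass-coloured weight with a knob, 28 mm across, 35 mm high. Origin at the centre of its underside.
- small_weight: Bystander, not to be disturbed: smaller brass-coloured weight with a knob, 22 mm across, 31 mm high. Origin at the centre of its underside.

How it is judged:
By the outcome, as a careful person would: the job done as asked, in the order asked, and still so for the second after the job is handed in, while the arm keeps its last pose, push and grip.
It also fails if it takes over 67 s, if anything falls off the work surface, if the arm or the gripper's body presses on something with over 40 N, if the wrist force passes 120 N, or if a joint passes its speed limit or range.

## Working session

There is one attempt and no reset: what is moved stays moved. The work goes in short steps, Python scripts to look and compute and a tool call to move; the robot and the scene stay as the last step left them, time stands still between calls to the robot, and variables do not carry over. Pictures are saved under pics/ and viewed, and the job is handed in when it is done.

Besides the shell and the picture viewer there is one more tool, called as name(argument=value, ...) on one line, values as JSON. carry_out: Moves the arm, as the interface text tells. Its arguments: {"type":"object","properties":{"steps":{"type":"array","items":{"type":"object","properties":{"xyz":{"type":"array","items":{"type":"number"}},"rot":{"type":"array","items":{"type":"number"}}}}},"grip":{"type":"number"},"force":{"type":"number"}},"required":["steps"]}

```bash
mkdir -p pics; ls
python3 - <<'E'
from plant import *
import cv2
s=read_state();print(s)
try: print(nose_length)
except Exception as e: print(e)
for n in ["scene","side","wrist"]:
    print(n,calibration(n)); cv2.imwrite(f"pics/{n}0.png",read_camera(n)[:,:,::-1])
E
```

```text
pics
{'t': 0.0, 'q': array([ 1.11561407e+00,  1.31142401e-01,  1.48926956e+00,  2.26255280e-05,
        1.52297422e+00, -8.53988770e-02]), 'dq': array([ 0.00026076, -0.00078469,  0.00100369,  0.00042131,  0.00044319,
       -0.00235637]), 'joint_torque': array([-8.89491657e-04, -5.59874761e+01, -4.91732454e+01,  7.68500171e-02,
        3.63441033e-02, -1.38189739e-04]), 'tool_pos': array([0.21658717, 0.55898104, 0.23460395]), 'orientation': array([ 2.59125699e+00,  1.77469952e+00, -2.46850553e-03]), 'force': array([0.96350443, 0.71674976, 0.01126472]), 'wrist_torque': array([-0.00068648, -0.04645714,  0.03802426]), 'opening': 0.09299818633466193}
0.017
scene {'fov_y': 43.86698670875569, 'cx': 271.9039200991922, 'cy': 202.03344740609333, 'dist_coeffs': array([-0.11973537,  0.        ,  0.        ,  0.        ,  0.        ]), 'xyz': array([-0.84050251, -1.05186874,  0.88581703]), 'attitude': array([-1.81341061,  0.88673822, -0.58580933])}
side {'fov_y': 46.6151137945595, 'cx': 272.1222904709695, 'cy': 212.2380550183834, 'dist_coeffs': array([-0.03832887,  0.        ,  0.        ,  0.        ,  0.        ]), 'xyz': array([ 0.1760737 , -1.51143555,  1.06837624]), 'attitude': array([-2.08897911,  0.22210137, -0.123086  ])}
wrist {'fov_y': 64.69764782879446, 'cx': 284.82210553841486, 'cy': 211.49696599926415, 'dist_coeffs': array([0.01141552, 0.        , 0.        , 0.        , 0.        ]), 'xyz': array([0.14996602, 0.58610706, 0.38361638]), 'attitude': array([2.40960555, 1.64970812, 0.21169463])}
```

View pics/scene0.png

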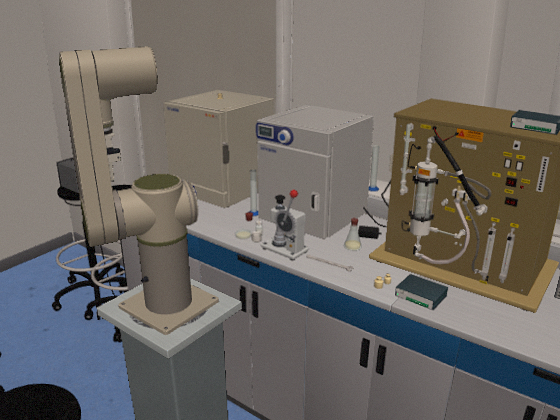

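View pics/side0.png

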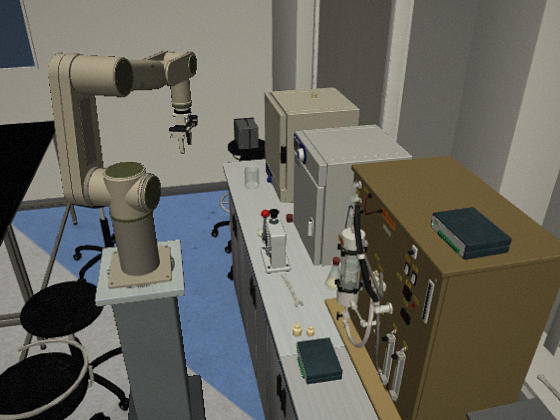

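View pics/wrist0.png

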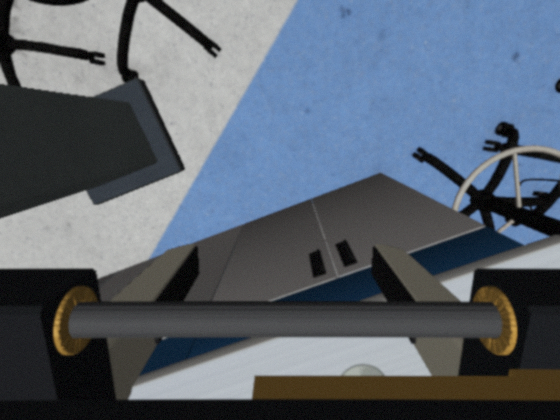

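The scene camera shows the red ball near (293,194) and the black plunger near (280,200). In the side camera they are near (265,213) and (273,213). I'll triangulate both and enlarge the crops.

```bash
cat > h.py <<'E'
import numpy as np, cv2
from scipy.spatial.transform import Rotation as R
def K(c,H=420):
    f=H/2/np.tan(np.radians(c["fov_y"])/2); return np.array([[f,0,c["cx"]],[0,f,c["cy"]],[0,0,1]])
def ray(c,uv):
    p=cv2.undistortPoints(np.array([[uv]],float),K(c),c["dist_coeffs"])[0,0]
    d=R.from_rotvec(c["attitude"]).apply([p[0],p[1],1]); return c["xyz"],d/np.linalg.norm(d)
def onz(c,uv,z):
    o,d=ray(c,uv); return o+d*(z-o[2])/d[2]
def tri(rs):
    A=sum(np.eye(3)-np.outer(d,d) for o,d in rs); b=sum((np.eye(3)-np.outer(d,d))@o for o,d in rs)
    x=np.linalg.solve(A,b); return x,[np.linalg.norm((np.eye(3)-np.outer(d,d))@(x-o)) for o,d in rs]
def proj(c,X):
    r=R.from_rotvec(c["attitude"]).inv(); rv=r.as_rotvec(); t=-r.apply(c["xyz"])
    return cv2.projectPoints(np.atleast_2d(X).astype(float),rv,t,K(c),c["dist_coeffs"])[0][:,0]
def red(im):
    i=im.astype(int); return ((i[...,0]>110)&(i[...,0]>2*i[...,1])&(i[...,0]>2*i[...,2])).astype(np.uint8)
def blobs(m,amin=8):
    n,l,s,c=cv2.connectedComponentsWithStats(m); return [(s[k].tolist(),c[k]) for k in range(1,n) if s[k][4]>=amin]
E
python3 - <<'E'
from plant import *
from h import *
rs=[]
for n,(u,v) in dict(scene=(288,215),side=(272,230)).items():
    im=cv2.imread(f"pics/{n}0.png")[:,:,::-1]; c=calibration(n)
    for s,ce in blobs(red(im)): print(n,s,ce)
    cr=im[v-60:v+60,u-70:u+70]
    cv2.imwrite(f"pics/{n}0c.png",cv2.resize(cr,None,fx=5,fy=5,interpolation=cv2.INTER_CUBIC)[:,:,::-1])
    b=[ce for s,ce in blobs(red(im)) if abs(ce[0]-u)<15 and ce[1]<v-5]
    rs.append(ray(c,b[0])); print(onz(c,b[0],.251))
print(tri(rs))
E
```

```text
scene [458, 130, 7, 7, 29] [461.20689655 133.44827586]
scene [419, 170, 4, 4, 10] [420.4 171.4]
scene [290, 190, 8, 7, 38] [293.52631579 192.92105263]
[ 0.44620117 -0.1368597   0.251     ]
side [261, 210, 8, 6, 36] [264.66666667 212.44444444]
[ 0.44130292 -0.13488812  0.251     ]
(array([ 0.44012603, -0.1410374 ,  0.25428282]), [np.float64(0.0003177199929723021), np.float64(0.00031771999297231077)])
```

View pics/scene0c.png

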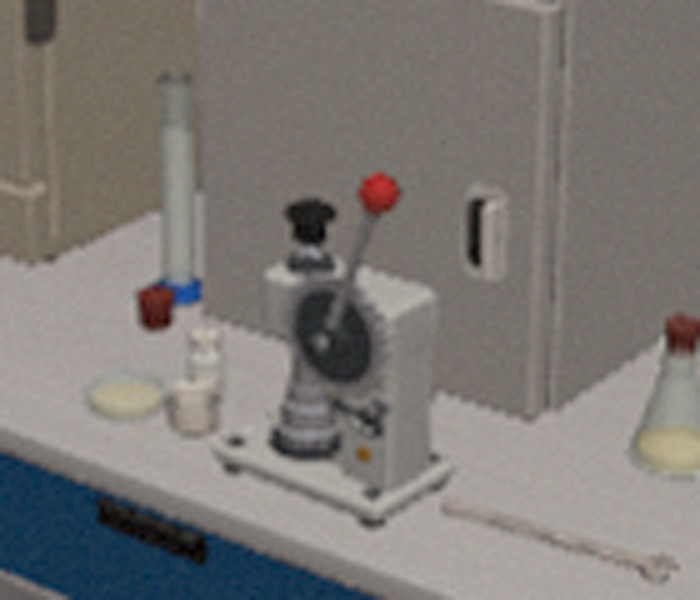

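View pics/side0c.png

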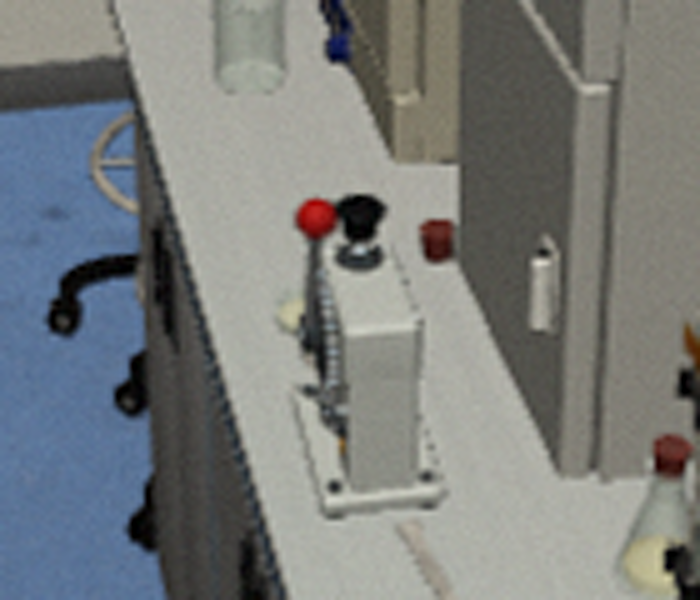

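Run:
```python
from plant import *
from h import *
cs,cd=calibration("scene"),calibration("side")
p,e=tri([ray(cs,(280,196)),ray(cd,(274.4,210))]);print("plunger",p,e, onz(cs,(280,196),.205),onz(cd,(274.4,210),.205))
print("base corners, scene z~.01")
for n,c,u0,v0,pts in [("scene",cs,218,155,[(215,448),(372,515),(450,463)]),("side",cd,202,170,[(297,395),(325,505),(440,490)])]:
    for a in pts: print(n,onz(c,(u0+a[0]/5,v0+a[1]/5),.012))
ball=np.array([.442,-.138])
pl=p[:2]; d=pl-ball; print(np.linalg.norm(d),"exp .1054", np.degrees(np.arctan2(d[1],d[0])-np.arctan2(94.8,46)))
w=calibration("wrist");s=read_state();Rt=R.from_rotvec(s["orientation"])
print("cam in tool",Rt.inv().apply(w["xyz"]-s["tool_pos"]), (Rt.inv()*R.from_rotvec(w["attitude"])).as_rotvec(degrees=True)); print(Rt.as_matrix())
```

```text
plunger [ 0.49389608 -0.04537838  0.20259103] [np.float64(0.0007817265047571389), np.float64(0.0007817265047571747)] [ 0.48782076 -0.05030528  0.205     ] [ 0.49331439 -0.04792724  0.205     ]
base corners, scene z~.01
scene [0.45325569 0.00839794 0.012     ]
scene [ 0.44219113 -0.13940799  0.012     ]
scene [ 0.53794103 -0.13883637  0.012     ]
side [ 0.45259409 -0.00107391  0.012     ]
side [ 0.4458838 -0.1410036  0.012    ]
side [ 0.53032559 -0.14119315  0.012     ]
0.1061695184113846 exp .1054 -3.3778490500257736
cam in tool [ 0.00092657 -0.07195586 -0.1489201 ] [-1.47880196e+01 -1.33841204e-02  2.96327687e-02]
[[ 3.61438703e-01  9.32395642e-01 -6.55658213e-04]
 [ 9.32394753e-01 -3.61439269e-01 -1.29559640e-03]
 [-1.44498906e-03 -1.43053596e-04 -9.99998946e-01]]
```

Run:
```python
from plant import *
from h import *
cs,cd=calibration("scene"),calibration("side")
for a in [(530,415),(205,310)]: print(onz(cs,(218+a[0]/5,155+a[1]/5),0))
for a in [(570,475),(460,300)]: print(onz(cd,(202+a[0]/5,170+a[1]/5),0))
# oven front top right edge
print(tri([ray(cs,(331,155)),ray(cd,(320,183))]))
```

```text
[ 0.65706401 -0.13057722  0.        ]
[0.65471865 0.18243561 0.        ]
[ 0.6319983  -0.12823981  0.        ]
[0.6122411  0.12208808 0.        ]
(array([ 0.6195302 , -0.1650823 ,  0.34882384]), [np.float64(0.006610602479315254), np.float64(0.0066106024793151945)])
```

The sizes agree: ball to plunger measures 106 mm (105 expected), and the press yaw is about −3.4° from both the two points and the base edge. The oven face is at x≈0.63, which is clear. Moving above the press.

carry_out(steps=[{"xyz": [1,-2,4],"rot": [0,0,-7]},{"xyz": [3,-5,8],"rot": [0,0,-14]},{"xyz": [5,-9,11],"rot": [0,0,-21]},{"xyz": [7,-13,11.5],"rot": [0,0,-28]},{"xyz": [9,-17,11.5],"rot": [0,0,-35]},{"xyz": [11,-21,11.5],"rot": [0,0,-42]},{"xyz": [13,-25,11.5],"rot": [0,0,-49]},{"xyz": [15,-29.5,11.5],"rot": [0,0,-56]},{"xyz": [17,-34,11.5],"rot": [0,0,-63]},{"xyz": [19,-38.5,11.5],"rot": [0,0,-70]}], grip=0, force=20)

```text
t: 1.15
tool_pos: [0.4071, 0.1726, 0.3505]
orientation: [-3.141, 0.04, -0.0]
force: [0.3, 0.1, 1.2]
opening: 0.0178
```

carry_out(steps=[{"xyz": [2,-4,0],"rot": [0,0,-2.2]},{"xyz": [4,-8.5,0],"rot": [0,0,-2.2]},{"xyz": [6,-13,0],"rot": [0,0,-2.2]},{"xyz": [7.5,-17,0],"rot": [0,0,-2.2]},{"xyz": [8.4,-20.5,0],"rot": [0,0,-2.2]},{"xyz": [8.4,-22.2,0],"rot": [0,0,-2.2]},{"xyz": [8.4,-22.2,0],"rot": [0,0,-2.2]},{"xyz": [8.4,-22.2,0],"rot": [0,0,-2.2]}])

```text
t: 1.95
tool_pos: [0.4907, -0.0475, 0.3504]
orientation: [-3.14, 0.094, 0.001]
force: [0.0, -0.1, 0.1]
opening: 0.0005
```

Run:
```python
from plant import *
from h import *
s=read_state(); c=calibration("wrist"); im=read_camera("wrist")
print(s["t"],s["tool_pos"],s["orientation"],s["force"],s["opening"],s["q"])
Rt=R.from_rotvec(s["orientation"]).as_matrix();print(np.degrees(np.arctan2(Rt[1,0],Rt[0,0])))
cv2.imwrite("pics/w1.png",im[:,:,::-1])
for st,ce in blobs(red(im)): print(st,ce,onz(c,ce,.251))
print("tip proj",proj(c,s["tool_pos"]+Rt[:,2]*.017),"exp plunger",proj(c,[.492,-.047,.205]))
```

```text
1.95 [ 0.49069474 -0.04746854  0.35038513] [-3.13969101e+00  9.44491017e-02  8.18329315e-04] [ 0.00830018 -0.12259446  0.08117049] 0.0005171594296873601 [-2.00765568e-01 -1.78448241e-01  1.58537878e+00  3.91015586e-04
  1.73525732e+00 -1.40555220e-01]
-3.4461303370544534
tip proj [[286.85413696 261.85274798]] exp plunger [[287.55816656 204.78104955]]
```

View pics/w1.png

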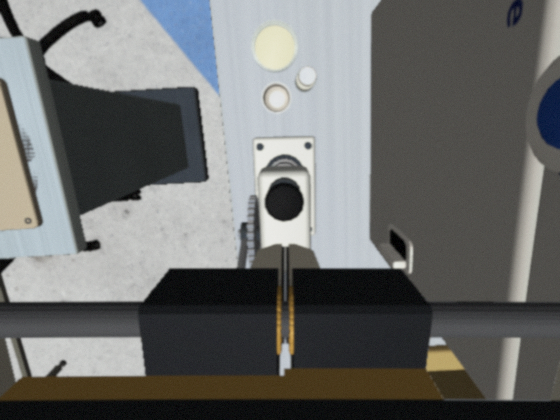

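The wrist view shows the plunger head at about (284,200), straight under the tips, with the press aligned to the image. The ball is hidden by the fingers.

Run:
```python
from plant import *
from h import *
c=calibration("wrist"); im=cv2.imread("pics/w1.png")
g=im.max(2); m=np.zeros_like(g); m[160:235,255:315]=(g[160:235,255:315]<45)
for st,ce in blobs(m,50): print(st,ce,onz(c,ce,.205))
cv2.imwrite("pics/w1c.png",cv2.resize(im[120:260,220:350],None,fx=4,fy=4))
# base corners: bolt holes
for p in [(260,146),(309,145),(254,138),(314,137)]: print(onz(c,p,.012))
```

```text
[266, 183, 37, 37, 1063] [283.89934149 200.76387582] [ 0.48896513 -0.04253859  0.205     ]
[ 0.45608472 -0.00370505  0.012     ]
[ 0.52679784 -0.00649857  0.012     ]
[0.44837691 0.00805091 0.012     ]
[0.53441327 0.00432626 0.012     ]
```

View pics/w1c.png

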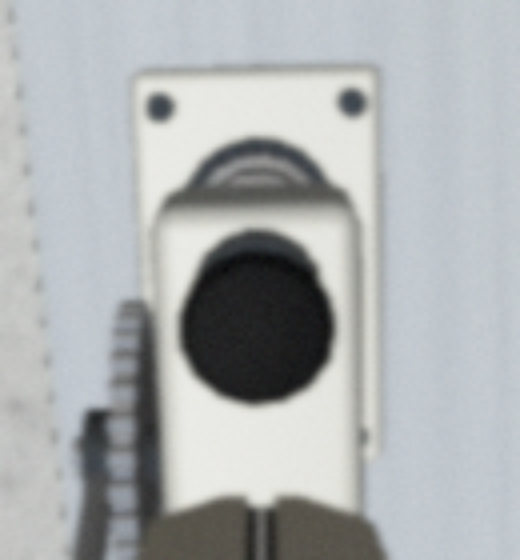

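carry_out(steps=[{"xyz": [-0.05,0.3,-2],"rot": [0,0,0]},{"xyz": [-0.05,0.3,-5],"rot": [0,0,0]},{"xyz": [-0.05,0.3,-8],"rot": [0,0,0]},{"xyz": [-0.05,0.3,-10.5],"rot": [0,0,0]},{"xyz": [-0.05,0.3,-12],"rot": [0,0,0]},{"xyz": [-0.05,0.3,-12.5],"rot": [0,0,0]},{"xyz": [-0.05,0.3,-12.5],"rot": [0,0,0]}])

```text
t: 2.7
tool_pos: [0.4903, -0.044, 0.2257]
orientation: [-3.14, 0.092, 0.0]
force: [0.3, 0.7, 1.5]
opening: 0.0002
```

carry_out(steps=[{"xyz": [0,0,-0.2],"rot": [0,0,0]},{"xyz": [0,0,-0.4],"rot": [0,0,0]},{"xyz": [0,0,-0.6],"rot": [0,0,0]},{"xyz": [0,0,-0.8],"rot": [0,0,0]},{"xyz": [0,0,-0.8],"rot": [0,0,0]}])

```text
t: 3.2
tool_pos: [0.491, -0.0447, 0.2183]
orientation: [3.14, -0.093, 0.003]
force: [1.5, 0.6, 3.7]
opening: 0.0002
```

carry_out(steps=[{"xyz": [0,0,-0.15],"rot": [0,0,0]},{"xyz": [0,0,-0.3],"rot": [0,0,0]},{"xyz": [0,0,-0.45],"rot": [0,0,0]},{"xyz": [0,0,-0.55],"rot": [0,0,0]},{"xyz": [0,0,-0.55],"rot": [0,0,0]}])

```text
t: 3.7
tool_pos: [0.491, -0.0447, 0.2129]
orientation: [3.14, -0.093, 0.003]
force: [1.8, 1.0, 6.8]
opening: 0.0003
```

carry_out(steps=[{"xyz": [0,0,-0.1],"rot": [0,0,0]},{"xyz": [0,0,-0.2],"rot": [0,0,0]},{"xyz": [0,0,-0.2],"rot": [0,0,0]}])

```text
t: 4.0
tool_pos: [0.4912, -0.0447, 0.2118]
orientation: [3.14, -0.093, 0.004]
force: [-0.9, 1.1, 11.5]
opening: 0.0009
```

carry_out(steps=[{"xyz": [0,0,-0.1],"rot": [0,0,0]},{"xyz": [0,0,-0.2],"rot": [0,0,0]},{"xyz": [0,0,-0.2],"rot": [0,0,0]},{"xyz": [0,0,-0.2],"rot": [0,0,0]}])

```text
t: 4.4
tool_pos: [0.4913, -0.0447, 0.2117]
orientation: [3.14, -0.093, 0.006]
force: [-5.7, 0.9, 24.3]
opening: 0.0005
```

At the hard stop: force rose from 11.5 to 24 N with 0.1 mm of motion. Raising now, then moving left of the ball to look at it.

carry_out(steps=[{"xyz": [0,0,0.5],"rot": [0,0,0]},{"xyz": [0,0,1.5],"rot": [0,0,0]},{"xyz": [0,0,4],"rot": [0,0,0]},{"xyz": [0,0,8],"rot": [0,0,0]},{"xyz": [0,0,12],"rot": [0,0,0]},{"xyz": [-4.5,-4,15],"rot": [0,0,0]},{"xyz": [-4.5,-9,15],"rot": [0,0,0]},{"xyz": [-4.5,-14,15],"rot": [0,0,0]},{"xyz": [-4.5,-17,15],"rot": [0,0,0]},{"xyz": [-4.5,-17,15],"rot": [0,0,0]}], grip=0.7)

```text
t: 5.4
tool_pos: [0.4438, -0.2186, 0.3568]
orientation: [3.14, -0.101, -0.005]
force: [-0.3, 0.1, -0.1]
opening: 0.0647
```

Run:
```python
from plant import *
from h import *
s=read_state(); c=calibration("wrist"); im=read_camera("wrist")
print(s["t"],s["tool_pos"],s["orientation"],s["force"],s["opening"])
cv2.imwrite("pics/w2.png",im[:,:,::-1])
for st,ce in blobs(red(im)): print(st,ce,onz(c,ce,.251))
cc=calibration("scene");i2=read_camera("scene");cv2.imwrite("pics/s2.png",cv2.resize(i2[150:270,220:360],None,fx=5,fy=5)[:,:,::-1])
```

```text
5.4 [ 0.44381288 -0.21860574  0.35680908] [ 3.13992967 -0.1009835  -0.00491539] [-0.29704811  0.09311522 -0.11711619] 0.06474929683580968
[257, 98, 30, 31, 693] [272.07792208 113.24242424] [ 0.43814534 -0.13868074  0.251     ]
```

View pics/w2.png

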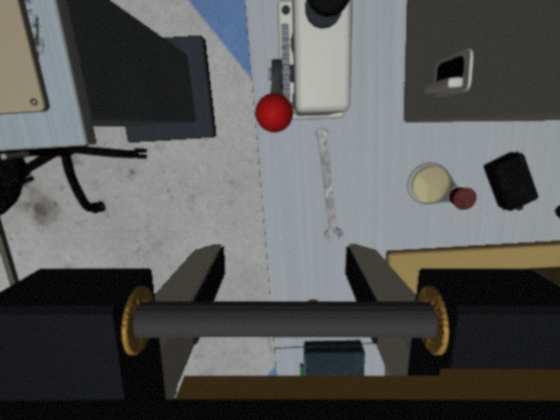

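View pics/s2.png

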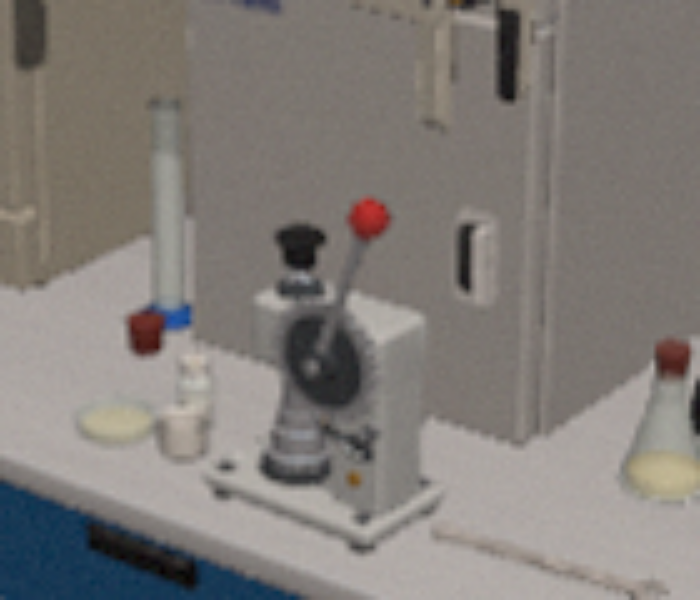

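The plunger is back up in the scene crop (head at about (300,240)), and the ball in the wrist view at (272,113) gives (0.438, −0.139) at z 0.251. That is within 3 mm of what the plunger position predicts. Going above the ball and then down.

carry_out(steps=[{"xyz": [-0.6,3,0],"rot": [0,0,1]},{"xyz": [-0.6,6,0],"rot": [0,0,1]},{"xyz": [-0.6,8.05,0],"rot": [0,0,1]},{"xyz": [-0.6,8.05,-3],"rot": [0,0,1]},{"xyz": [-0.6,8.05,-6],"rot": [0,0,1]},{"xyz": [-0.6,8.05,-6],"rot": [0,0,1]}])

```text
t: 6.1
tool_pos: [0.4373, -0.1316, 0.2936]
orientation: [-3.138, 0.062, 0.012]
force: [-0.6, 0.6, -1.1]
opening: 0.0652
```

Run:
```python
from plant import *
from h import *
s=read_state(); print(s["t"],s["tool_pos"],s["orientation"],s["force"],s["opening"])
rs=[]
for n,(u,v) in dict(scene=(292,198),side=(268,215)).items():
    im=read_camera(n); c=calibration(n)
    cv2.imwrite(f"pics/{n}3c.png",cv2.resize(im[v-60:v+60,u-70:u+70],None,fx=5,fy=5)[:,:,::-1])
    print(n,"tip",proj(c,s["tool_pos"]-[0,0,.017]),"ball",[b[1] for b in blobs(red(im)) if abs(b[1][0]-u)<20])
```

```text
6.1 [ 0.43726049 -0.13156846  0.29358522] [-3.13769663  0.06164653  0.01154557] [-0.55780865  0.57879975 -1.12094915] 0.06517337167156464
scene tip [[290.69681413 186.02517705]] ball [array([293.425, 193.05 ])]
side tip [[263.18656404 205.39844021]] ball [array([264.78378378, 212.51351351])]
```

View pics/scene3c.png

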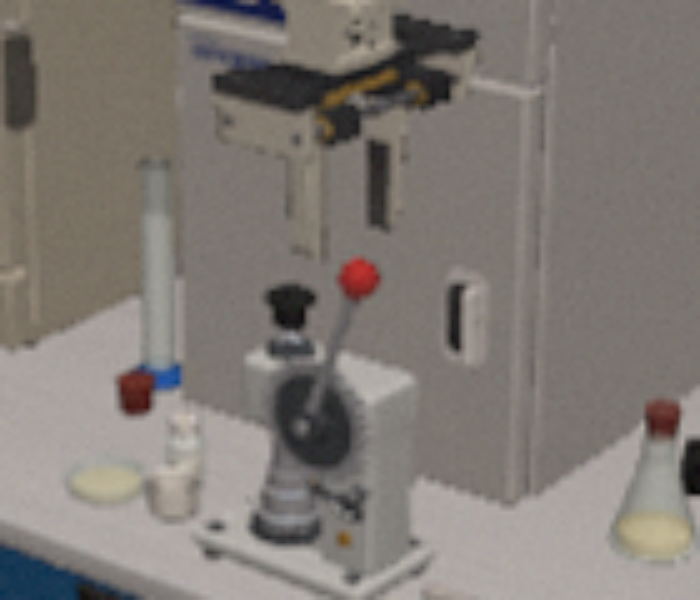

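View pics/side3c.png

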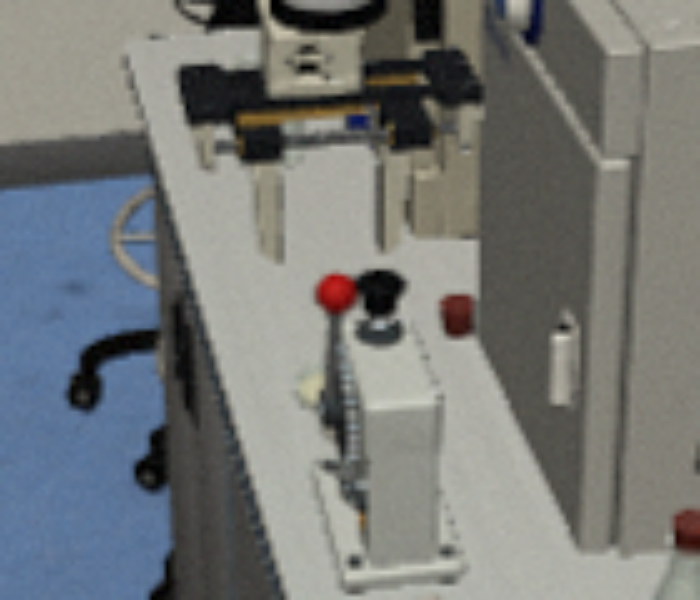

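carry_out(steps=[{"xyz": [0,-0.4,0],"rot": [0,0,0]},{"xyz": [0,-0.4,0],"rot": [0,0,0]},{"xyz": [0,-0.4,0],"rot": [0,0,0]}])

```text
t: 6.5
tool_pos: [0.4398, -0.1385, 0.2994]
orientation: [3.14, -0.066, 0.003]
force: [0.1, -0.6, 0.0]
opening: 0.0655
```

Run:
```python
from plant import *
from h import *
s=read_state(); print(s["t"],s["tool_pos"],s["orientation"],s["force"],s["opening"])
for n in ["scene","side"]: print(n,proj(calibration(n),[[.438,-.138,.251],[.440,-.136,.251],[.442,-.137,.251]]).tolist())
```

```text
6.5 [ 0.43981402 -0.13846264  0.29943546] [ 3.14023311e+00 -6.62489984e-02  2.68591855e-03] [ 0.11907388 -0.61787412  0.04080208] 0.06554099380199947
scene [[292.3354890490381, 193.74671874747], [292.1974926510666, 193.4234163045856], [292.80683903616335, 193.31196888584583]]
side [[263.87472464382483, 213.01259118851814], [264.34786168703, 212.6511663171575], [264.99640550063776, 212.73440918376946]]
```

carry_out(steps=[{"xyz": [0,0,-1.5],"rot": [0,0,0]},{"xyz": [0,0,-3.5],"rot": [0,0,0]},{"xyz": [0,0,-5],"rot": [0,0,0]},{"xyz": [0,0,-5],"rot": [0,0,0]},{"xyz": [0,0,-5],"rot": [0,0,0]}])

```text
t: 7.0
tool_pos: [0.439, -0.1379, 0.2477]
orientation: [-3.14, 0.065, 0.002]
force: [0.5, 0.2, -0.3]
opening: 0.0651
```

carry_out(steps=[{"xyz": [0,0,0],"rot": [0,0,0]},{"xyz": [0,0,0],"rot": [0,0,0]},{"xyz": [0,0,0],"rot": [0,0,0]},{"xyz": [0,0,0],"rot": [0,0,0]},{"xyz": [0,0,0],"rot": [0,0,0]},{"xyz": [0,0,0],"rot": [0,0,0]}], grip=0, force=35)

```text
t: 7.6
tool_pos: [0.4403, -0.1381, 0.2484]
orientation: [3.141, -0.065, 0.004]
force: [5.3, -0.9, -1.4]
opening: 0.0267
```

Run:
```python
from plant import *
from h import *
s=read_state(); c=calibration("wrist"); im=read_camera("wrist")
print(s["t"],s["tool_pos"],s["orientation"],s["force"],s["opening"])
cv2.imwrite("pics/w4.png",im[:,:,::-1])
for st,ce in blobs(red(im)): print(st,ce,onz(c,ce,.251))
for n,(u,v) in dict(scene=(292,198),side=(268,215)).items():
    im=read_camera(n); c=calibration(n)
    cv2.imwrite(f"pics/{n}4c.png",cv2.resize(im[v-60:v+60,u-70:u+70],None,fx=5,fy=5)[:,:,::-1])
```

```text
7.6 [ 0.4402537  -0.13814015  0.24842202] [ 3.14059287 -0.06523447  0.00372417] [ 5.33886416 -0.91696501 -1.42122923] 0.026706273715374915
[258, 263, 53, 38, 1667] [283.92561488 283.0389922 ] [ 0.43866169 -0.14061458  0.251     ]
```

View pics/w4.png

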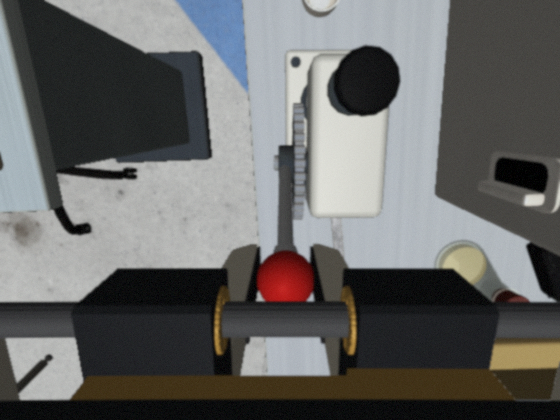

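View pics/scene4c.png

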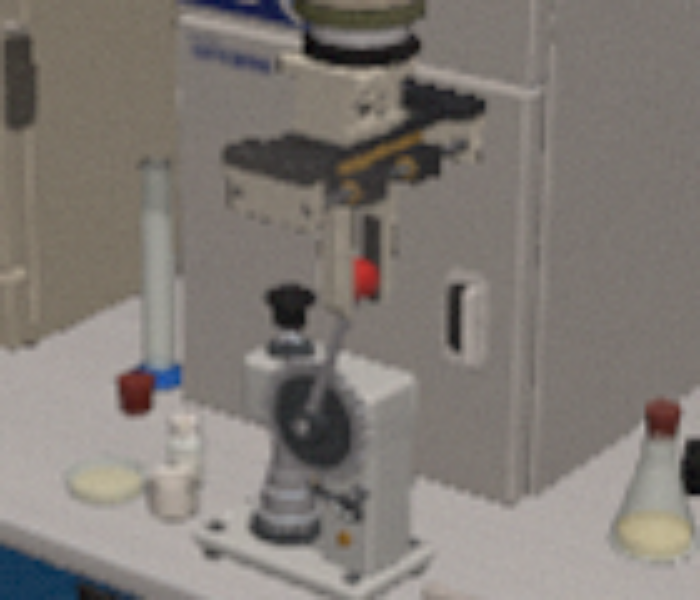

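View pics/side4c.png

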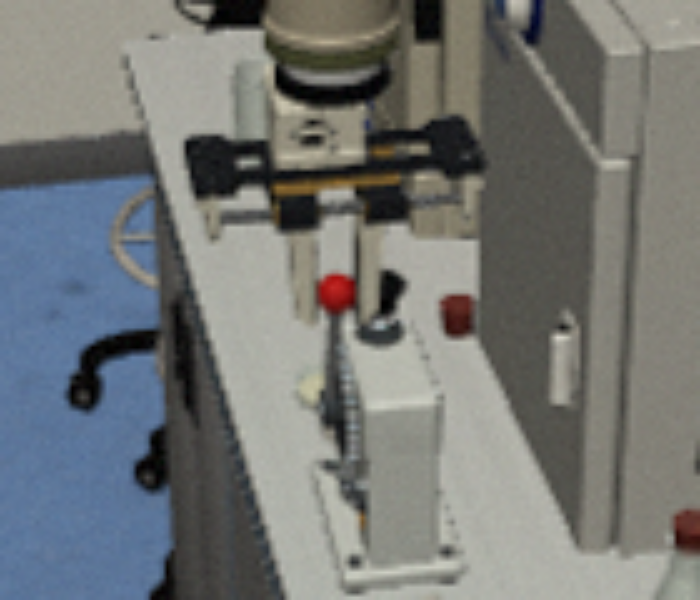

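The ball is held between the pads (opening 26.7 mm, ball centred in the wrist view at about (284,280)), the plunger is still up, and the sideways force is near zero. Now swinging along the arc in small steps.

carry_out(steps=[{"xyz": [0.05,-0.41,-0.16],"rot": [0,0,0]},{"xyz": [0.03,-0.81,-0.33],"rot": [0,0,0]},{"xyz": [0,-1.21,-0.51],"rot": [0,0,0]},{"xyz": [-0.02,-1.6,-0.71],"rot": [0,0,0]},{"xyz": [-0.04,-1.98,-0.92],"rot": [0,0,0]},{"xyz": [-0.06,-2.34,-1.14],"rot": [0,0,0]},{"xyz": [-0.08,-2.72,-1.39],"rot": [0,0,0]},{"xyz": [-0.1,-3.08,-1.64],"rot": [0,0,0]},{"xyz": [-0.12,-3.42,-1.89],"rot": [0,0,0]},{"xyz": [-0.12,-3.42,-1.89],"rot": [0,0,0]}])

```text
t: 8.75
tool_pos: [0.439, -0.1731, 0.23]
orientation: [3.14, -0.066, 0.004]
force: [4.8, 2.7, 6.2]
opening: 0.0267
```

```bash
cat > st.py <<'E'
from plant import *
from h import *
s=read_state();g=s["tool_pos"]
print(s["t"],g,s["force"],s["opening"])
d=np.array([-(g[1]+.1381)/.9985,g[2]-.2484])*1000
# bar-frame
p=np.array([42.75,117.5])+d
print("r",np.hypot(*p),"theta",np.arctan2(p[0],p[1])-.349)
a=np.arctan2(p[0],p[1]);F=s["force"];print("tangential back",F[1]*np.cos(a)+F[2]*np.sin(a),"radial",-F[1]*np.sin(a)+F[2]*np.cos(a))
E
python3 st.py
```

```text
8.75 [ 0.43901951 -0.17310851  0.22995211] [4.81740388 2.69027963 6.21438819] 0.026748318943829376
r 125.95986851415095 theta 0.31687211301506024
tangential back 5.954485967130596 radial 3.2249530034673963
```

carry_out(steps=[{"xyz": [0.03,-0.35,-0.29],"rot": [0,0,0]},{"xyz": [0.02,-0.68,-0.58],"rot": [0,0,0]},{"xyz": [0,-1.0,-0.87],"rot": [0,0,0]},{"xyz": [-0.01,-1.31,-1.18],"rot": [0,0,0]},{"xyz": [-0.03,-1.61,-1.5],"rot": [0,0,0]},{"xyz": [-0.05,-1.88,-1.83],"rot": [0,0,0]},{"xyz": [-0.05,-1.88,-1.83],"rot": [0,0,0]}])

```text
t: 9.45
tool_pos: [0.4384, -0.1926, 0.2121]
orientation: [3.138, -0.066, 0.004]
force: [2.9, -0.1, 7.8]
opening: 0.0265
```

```bash
python3 st.py
```

```text
9.45 [ 0.43839197 -0.19260897  0.21205332] [ 2.850801   -0.12649815  7.75695316] 0.026542585811589307
r 126.73241318698737 theta 0.5268401984334357
tangential back 5.876971196872391 radial 5.064339404620875
```

carry_out(steps=[{"xyz": [0.03,-0.31,-0.32],"rot": [0,0,0]},{"xyz": [0.02,-0.59,-0.66],"rot": [0,0,0]},{"xyz": [0.01,-0.84,-1.01],"rot": [0,0,0]},{"xyz": [0,-1.08,-1.39],"rot": [0,0,0]},{"xyz": [-0.01,-1.31,-1.76],"rot": [0,0,0]},{"xyz": [-0.02,-1.52,-2.15],"rot": [0,0,0]},{"xyz": [-0.02,-1.52,-2.15],"rot": [0,0,0]}])

```text
t: 10.15
tool_pos: [0.4379, -0.2081, 0.1905]
orientation: [3.138, -0.067, 0.003]
force: [0.8, -3.2, 8.8]
opening: 0.0265
```

```bash
python3 st.py
```

```text
10.15 [ 0.4379319  -0.20814141  0.19051649] [ 0.75566788 -3.20131585  8.8048835 ] 0.02653220661534512
r 127.67056803180452 theta 0.7359514922100634
tangential back 6.2911167628978 radial 6.942351656354152
```

Run:
```python
from plant import *
from h import *
from scipy.optimize import least_squares
P=np.array([[0,0],[35.06,-18.45],[54.6,-36.3],[70.1,-57.9]])
f=lambda c:np.hypot(*(P-c[:2]).T)-125
r=least_squares(f,[-42,-117]);print(r.x,r.fun,[np.arctan2(*(p-r.x)) -.349 for p in P])
s=read_state(); c=calibration("wrist"); im=read_camera("wrist")
cv2.imwrite("pics/w5.png",im[:,:,::-1])
for st,ce in blobs(red(im)): print(st,ce,onz(c,ce,.193))
for n,(u,v) in dict(scene=(297,205),side=(268,225)).items():
    im=read_camera(n); c=calibration(n)
    cv2.imwrite(f"pics/{n}5c.png",cv2.resize(im[v-50:v+50,u-60:u+60],None,fx=6,fy=6,interpolation=cv2.INTER_CUBIC)[:,:,::-1])
    print(n,[b for b in blobs(red(im)) if abs(b[1][0]-u)<30])
    for th in (.63,.735,.838):
        a=th+.349; print(th,proj(c,[.4425-.045*(.125*np.sin(a)-.04275),-.138+.04275-.125*np.sin(a),.134+.125*np.cos(a)]))
```

```text
[ -39.19473593 -118.81718388] [ 0.11494919 -0.15074126 -0.07386933  0.12490797] [np.float64(-0.03036579509734988), np.float64(0.2879610026161985), np.float64(0.5002747837394919), np.float64(0.7133153345234129)]
[258, 259, 52, 42, 1737] [283.25676454 280.4064479 ] [ 0.43604559 -0.20926608  0.193     ]
scene [([310, 210, 3, 7, 19], array([310.89473684, 213.        ]))]
0.63 [[307.80187709 211.54116599]]
0.735 [[309.38802909 215.28428411]]
0.838 [[310.64206471 219.03082087]]
side [([265, 233, 7, 7, 37], array([268.16216216, 236.40540541]))]
0.63 [[268.19830309 234.65647176]]
0.735 [[268.54865626 238.65939352]]
0.838 [[268.83622789 242.5469035 ]]
```

View pics/scene5c.png

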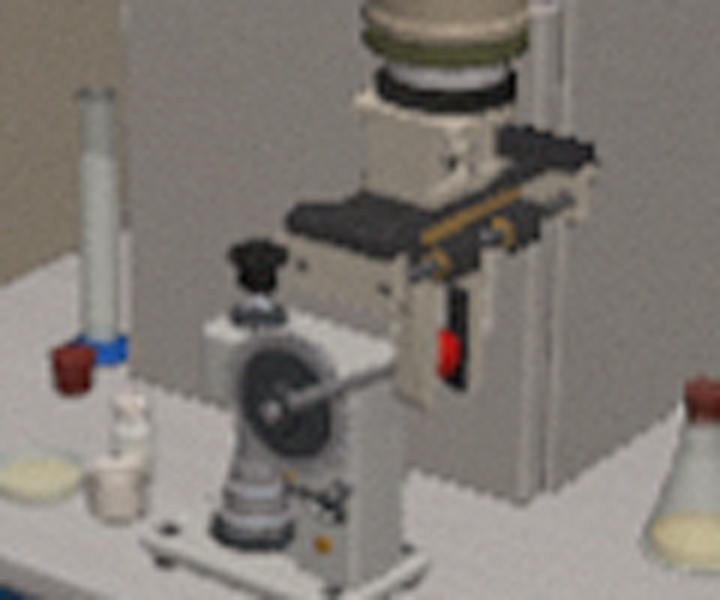

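View pics/side5c.png

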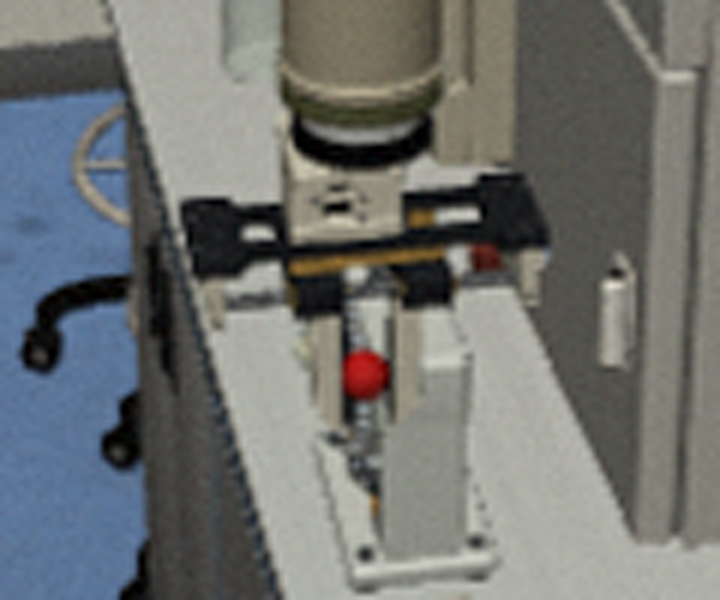

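View pics/w5.png

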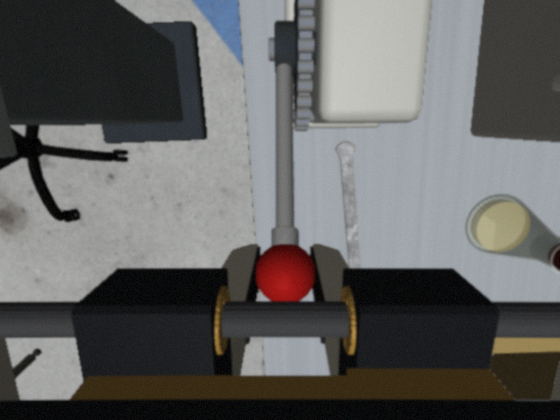

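```bash
cat > th.py <<'E'
from plant import *
from h import *
def fitball(im,roi):
    i=im.astype(int); m=((i[...,0]>60)&(i[...,0]>2.2*i[...,1])&(i[...,0]>2.2*i[...,2])).astype(np.uint8)
    k=np.zeros_like(m); u0,v0,u1,v1=roi; k[v0:v1,u0:u1]=m[v0:v1,u0:u1]
    b=max(blobs(k,5),key=lambda b:b[0][4]); return b
def model(c,th):
    a=th+.349; return proj(c,[.442-.045*(.125*np.sin(a)-.04275),-.138+.04275-.125*np.sin(a),.134+.125*np.cos(a)])[0]
def measure(im,c,roi,rest):
    b=fitball(im,roi); ths=np.linspace(0,1.2,1201); v=np.array([model(c,t)[1] for t in ths])
    bias=rest-v[0]; return b, np.interp(b[1][1],v+bias,ths),bias
if __name__=="__main__":
    im0=cv2.imread("pics/side0.png")[:,:,::-1]; b0=fitball(im0,(255,200,285,260)); 
    i0=cv2.imread("pics/scene0.png")[:,:,::-1]; bs=fitball(i0,(280,180,330,235))
    c=calibration("side");cs=calibration("scene")
    im=read_camera("side"); ims=read_camera("scene")
    b,t,bias=measure(im,c,(255,200,285,260),b0[1][1]); print("side",b0,b,"theta",t,"bias",bias)
    bb,tt,bi=measure(ims,cs,(280,180,330,235),bs[1][1]); print("scene",bs,bb,tt,bi)
    cw=calibration("wrist"); w=read_camera("wrist"); bw=fitball(w,(230,225,340,300)); 
    w4=cv2.imread("pics/w4.png")[:,:,::-1]; print("wrist now",bw[0],"at grasp",fitball(w4,(230,225,340,300))[0])
    t0,u0=bw[0][1],bw[0][0]+bw[0][2]/2-.5; 
    print("ball tri wrist+side",tri([ray(cw,(u0,t0+bw[0][2]/2-.5)),ray(c,b[1])]))
E
python3 th.py; python3 st.py
```

```text
side ([262, 210, 8, 8, 46], array([264.97826087, 213.17391304])) ([265, 234, 8, 8, 50], array([268.3 , 237.04])) theta 0.6811846367963936 bias 0.41270620198116603
scene ([290, 190, 8, 7, 41], array([293.31707317, 193.17073171])) ([310, 210, 4, 8, 27], array([311.37037037, 213.14814815])) 0.676231444520164 -0.07883553836532542
wrist now [256, 245, 58, 55, 2601] at grasp [257, 251, 57, 49, 2285]
ball tri wrist+side (array([ 0.43798414, -0.20364979,  0.19756224]), [np.float64(0.0010854772797532566), np.float64(0.0010854772797532744)])
10.45 [ 0.43792202 -0.20793488  0.19081086] [-0.0095689  -2.56901661  8.17459417] 0.02624458107149891
r 127.62562410423602 theta 0.7331550743574036
tangential back 6.011969022118307 radial 6.105740300464387
```

Vision disagrees with the TCP-based angle. Both fixed cameras give θ≈0.68 and the wrist camera shows the ball has crept about 5 mm in the pads, so I'll trust vision and grip harder. Continuing in small steps.

carry_out(steps=[{"xyz": [0,-0.05,0.03],"rot": [0,0,0]},{"xyz": [0,-0.08,0.04],"rot": [0,0,0]},{"xyz": [0,-0.08,0.04],"rot": [0,0,0]},{"xyz": [0,-0.2,-0.2],"rot": [0,0,0]},{"xyz": [0,-0.33,-0.45],"rot": [0,0,0]},{"xyz": [-0.02,-0.5,-0.78],"rot": [0,0,0]},{"xyz": [-0.02,-0.5,-0.78],"rot": [0,0,0]}], grip=0, force=57)

```text
t: 11.15
tool_pos: [0.4377, -0.2128, 0.1826]
orientation: [3.138, -0.067, 0.003]
force: [1.8, -1.4, 7.5]
opening: 0.0257
```

```bash
python3 th.py; python3 st.py
```

```text
side ([262, 210, 8, 8, 46], array([264.97826087, 213.17391304])) ([265, 236, 8, 8, 49], array([268.63265306, 239.46938776])) theta 0.7449827187411594 bias 0.41270620198116603
scene ([290, 190, 8, 7, 41], array([293.31707317, 193.17073171])) ([311, 213, 4, 7, 20], array([312.55, 215.6 ])) 0.7445165602442352 -0.07883553836532542
wrist now [256, 245, 58, 55, 2640] at grasp [257, 251, 57, 49, 2285]
ball tri wrist+side (array([ 0.43797846, -0.20788803,  0.19079134]), [np.float64(0.0012727628314877447), np.float64(0.0012727628314879434)])
11.3 [ 0.43774543 -0.21276895  0.18283056] [ 1.53260412 -2.55199007  6.67500988] 0.026079608423689032
r 128.49259857300703 theta 0.8057446204997971
tangential back 5.074184402505612 radial 5.032003868807899
```

carry_out(steps=[{"xyz": [0,-0.12,-0.2],"rot": [0,0,0]},{"xyz": [0,-0.23,-0.4],"rot": [0,0,0]},{"xyz": [-0.01,-0.34,-0.62],"rot": [0,0,0]},{"xyz": [-0.01,-0.34,-0.62],"rot": [0,0,0]},{"xyz": [-0.01,-0.34,-0.62],"rot": [0,0,0]}])

```text
t: 11.8
tool_pos: [0.4376, -0.2163, 0.1765]
orientation: [3.138, -0.067, 0.003]
force: [2.5, -2.9, 6.1]
opening: 0.0257
```

```bash
python3 th.py; python3 st.py
```

```text
side ([262, 210, 8, 8, 46], array([264.97826087, 213.17391304])) ([266, 238, 7, 8, 46], array([268.89130435, 241.2173913 ])) theta 0.7911459860746841 bias 0.41270620198116603
scene ([290, 190, 8, 7, 41], array([293.31707317, 193.17073171])) ([312, 214, 4, 7, 19], array([313.21052632, 217.05263158])) 0.7845534604141345 -0.07883553836532542
wrist now [255, 244, 60, 56, 2704] at grasp [257, 251, 57, 49, 2285]
ball tri wrist+side (array([ 0.43803232, -0.21082712,  0.18583776]), [np.float64(0.0014355736509031566), np.float64(0.0014355736509031021)])
11.95 [ 0.43757061 -0.21626502  0.17655741] [ 2.06444202 -2.58379288  7.65994516] 0.025613099838185556
r 129.3578398110131 theta 0.8610695804935053
tangential back 6.254994589161696 radial 5.121111997592839
```

```bash
cat > av.py <<'E'
from th import *
c=calibration("side");cs=calibration("scene")
b0=fitball(cv2.imread("pics/side0.png")[:,:,::-1],(255,200,285,260))[1][1]
bs=fitball(cv2.imread("pics/scene0.png")[:,:,::-1],(280,180,330,235))[1][1]
A=[];B=[];F=[];T=[]
for k in range(5):
    A.append(measure(read_camera("side"),c,(255,200,285,260),b0)[1]); s=read_state();F.append(s["force"]);T.append(s["tool_pos"])
    B.append(measure(read_camera("scene"),cs,(280,180,330,235),bs)[1]); s=read_state();F.append(s["force"]);T.append(s["tool_pos"])
F=np.array(F);a=.349+np.mean(A)
tan=F[:,1]*np.cos(a)+F[:,2]*np.sin(a); rad=-F[:,1]*np.sin(a)+F[:,2]*np.cos(a)
print("t",s["t"],"side",np.mean(A),np.std(A),"scene",np.mean(B),np.std(B),"tan",tan.mean(),tan.std(),"rad",rad.mean(),"Fx",F[:,0].mean(),"tcp",np.mean(T,0))
E
python3 av.py
```

```text
t 12.45 side 0.7890447381848433 0.0009257215770280602 scene 0.7835790569785395 0.002762909670356068 tan 4.968714347414112 0.46453711912486517 rad 4.989421986184405 Fx 2.232412711988867 tcp [ 0.43758999 -0.21626365  0.17657113]
```

carry_out(steps=[{"xyz": [0,-0.07,-0.14],"rot": [0,0,0]},{"xyz": [0,-0.13,-0.28],"rot": [0,0,0]},{"xyz": [0,-0.13,-0.28],"rot": [0,0,0]}])

```text
t: 12.75
tool_pos: [0.4375, -0.2179, 0.1738]
orientation: [3.138, -0.067, 0.003]
force: [2.3, -2.8, 7.4]
opening: 0.0259
```

```bash
python3 av.py
```

```text
t 13.25 side 0.8048353029976351 0.0012892126913273741 scene 0.8054068546795113 0.0 tan 4.77476672251415 0.35692383951666784 rad 6.362911765578994 Fx 1.9557723194979846 tcp [ 0.43754337 -0.2178752   0.17385482]
```

carry_out(steps=[{"xyz": [0,-0.05,-0.1],"rot": [0,0,0]},{"xyz": [0,-0.08,-0.18],"rot": [0,0,0]},{"xyz": [0,-0.08,-0.18],"rot": [0,0,0]}])

```text
t: 13.55
tool_pos: [0.4376, -0.2189, 0.1721]
orientation: [3.137, -0.066, 0.003]
force: [-0.1, -4.5, 7.0]
opening: 0.0255
```

```bash
python3 av.py
```

```text
t 14.05 side 0.8224626589116394 0.0011108344539059178 scene 0.8242331242215242 0.0 tan 4.498202531294454 0.6338291179011696 rad 6.62251066754758 Fx 0.12338116791497422 tcp [ 0.43758329 -0.2188576   0.17214139]
```

carry_out(steps=[{"xyz": [0,-0.06,-0.08],"rot": [0,0,0]},{"xyz": [0,-0.12,-0.17],"rot": [0,0,0]},{"xyz": [0,-0.12,-0.17],"rot": [0,0,0]}])

```text
t: 14.35
tool_pos: [0.4375, -0.22, 0.1703]
orientation: [3.137, -0.067, 0.002]
force: [1.5, -3.7, 7.3]
opening: 0.0251
```

```bash
python3 av.py
```

```text
t 14.85 side 0.8306339220879491 1.1102230246251565e-16 scene 0.8326389386841904 0.002265248670794184 tan 5.160070552780144 0.24810919426970207 rad 6.401141929412553 Fx 1.5347591413293358 tcp [ 0.43746489 -0.21997674  0.17038831]
```

carry_out(steps=[{"xyz": [0,-0.06,-0.08],"rot": [0,0,0]},{"xyz": [0,-0.1,-0.17],"rot": [0,0,0]},{"xyz": [0,-0.1,-0.17],"rot": [0,0,0]}])

```text
t: 15.15
tool_pos: [0.4374, -0.2218, 0.1689]
orientation: [3.136, -0.068, 0.003]
force: [0.6, -7.2, 7.5]
opening: 0.0242
```

```bash
python3 av.py
```

```text
t 15.65 side 0.8306339220879491 1.1102230246251565e-16 scene 0.8304483636737645 0.005389451785676668 tan 4.521628706186637 0.7934243388212875 rad 10.133078972606432 Fx 0.7653792396302962 tcp [ 0.4374059 -0.221799   0.1689902]
```

```bash
python3 - <<'E'
from th import *
s=read_state();c=calibration("wrist");Rt=R.from_rotvec(s["orientation"]).as_matrix()
for k in (-.008,-.002,.003,.010,.017): print(k,proj(c,s["tool_pos"]+Rt[:,2]*k))
w=read_camera("wrist");cv2.imwrite("pics/w6.png",cv2.resize(w[210:380,180:400],None,fx=3.5,fy=3.5)[:,:,::-1])
im=read_camera("side");cv2.imwrite("pics/side6.png",cv2.resize(im[180:290,210:330],None,fx=6,fy=5)[:,:,::-1]);print(fitball(w,(230,225,340,300))[0])
im=read_camera("scene");cv2.imwrite("pics/scene6.png",cv2.resize(im[170:270,250:350],None,fx=6,fy=6)[:,:,::-1])
E
python3 st.py
```

```text
-0.008 [[287.13718026 283.47257146]]
-0.002 [[287.05851761 277.69328034]]
0.003 [[286.99720336 273.18809459]]
0.01 [[286.91717688 267.3073706 ]]
0.017 [[286.84323179 261.87291062]]
[254, 239, 62, 59, 2883]
15.8 [ 0.43739544 -0.22180091  0.16898759] [ 1.00630461 -8.92856964  8.63302077] 0.02453554762843715
r 132.18288167588648 theta 0.9295091300321501
tangential back 5.69416506352021 radial 11.037431207942374
```

View pics/w6.png

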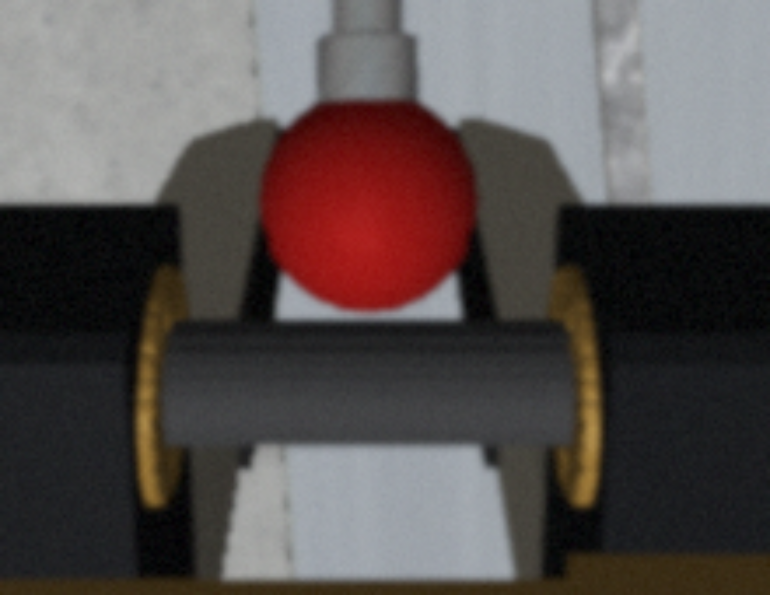

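View pics/scene6.png

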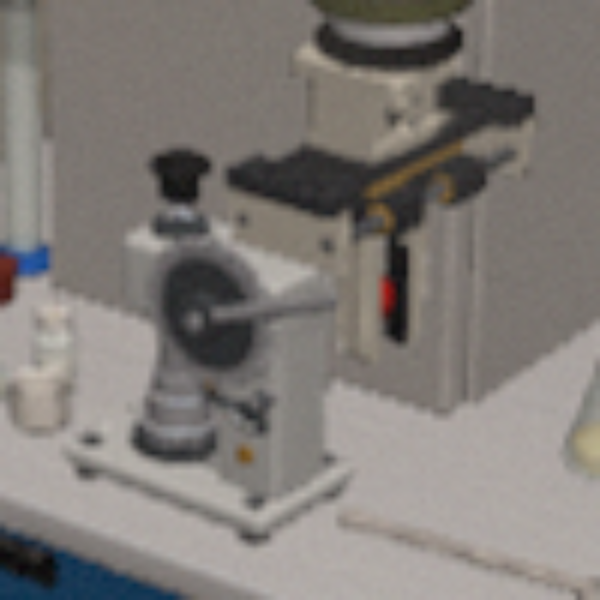

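View pics/side6.png

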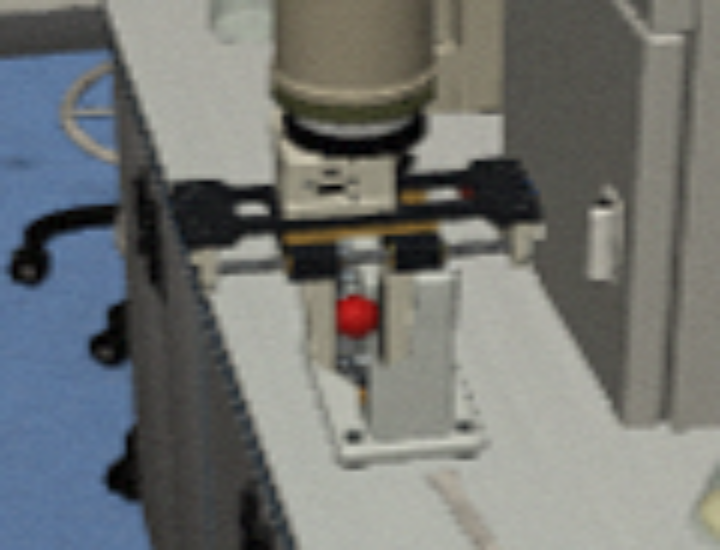

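The wrist crop shows the ball has crept up and left in the pads (about (285,269)), towards the pad edge, because it spins as the lever turns. The lever itself reads θ≈0.83. The bar stops the ball moving radially, so I can re-centre without letting go by sliding the pads inward along the bar with a slight forward bias.

carry_out(steps=[{"xyz": [0,0.1,-0.06],"rot": [0,0,0]},{"xyz": [0,0.2,-0.13],"rot": [0,0,0]},{"xyz": [0,0.33,-0.22],"rot": [0,0,0]},{"xyz": [0,0.33,-0.22],"rot": [0,0,0]}], grip=0, force=40)

```text
t: 16.2
tool_pos: [0.4376, -0.2247, 0.1699]
orientation: [3.124, -0.07, 0.006]
force: [-8.2, -32.3, 17.5]
opening: 0.0209
```

```bash
cat > wr.py <<'E'
from th import *
import sys
c=calibration("wrist");s=read_state();w=read_camera("wrist");b=fitball(w,(230,220,340,305))[0]
print("wrist blob",b,"opening",s["opening"])
cv2.imwrite(f"pics/{sys.argv[1]}.png",cv2.resize(w[210:380,180:400],None,fx=3,fy=3)[:,:,::-1])
E
python3 av.py; python3 wr.py w7
```

```text
wrist blob [253, 232, 63, 61, 3099] opening 0.02054060484835258Traceback (most recent call last):
  File "av.py", line 8, in <module>
    B.append(measure(read_camera("scene"),cs,(280,180,330,235),bs)[1]); s=read_state();F.append(s["force"]);T.append(s["tool_pos"])
             ~~~~~~~^^^^^^^^^^^^^^^^^^^^^^^^^^^^^^^^^^^^^^^^^^^^^^
  File "th.py", line 10, in measure
    b=fitball(im,roi); ths=np.linspace(0,1.2,1201); v=np.array([model(c,t)[1] for t in ths])
  File "th.py", line 6, in fitball
    b=max(blobs(k,5),key=lambda b:b[0][4]); return b
ValueError: max() iterable argument is empty
```

View pics/w7.png

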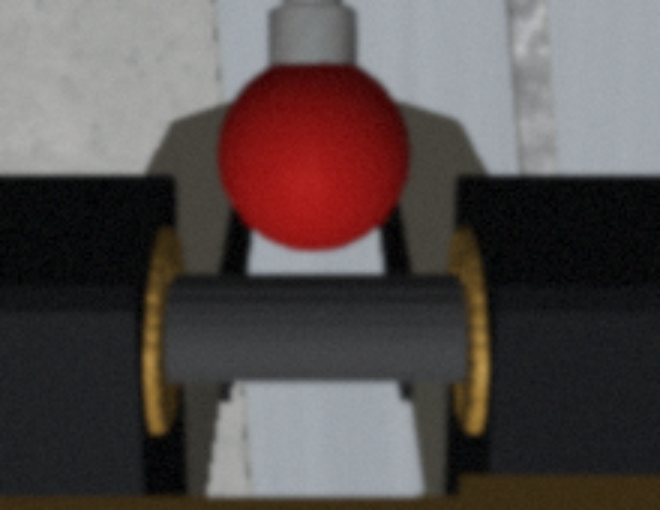

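The wedge at the pad edge is pushing the pads off (opening 20.5 mm, force 32 N), so this grip can't be saved. I'll let go cleanly while rising, let the lever return to rest, and redo the swing turning the tool with the lever so the ball doesn't spin between the pads.

carry_out(steps=[{"xyz": [0,-0.6,1.5],"rot": [0,0,0]},{"xyz": [0,-0.8,5],"rot": [0,0,0]},{"xyz": [0,-0.8,9],"rot": [0,0,0]},{"xyz": [0,-0.8,13],"rot": [0,0,0]},{"xyz": [0,-0.8,13],"rot": [0,0,0]},{"xyz": [0,-0.8,13],"rot": [0,0,0]}], grip=0.7, force=50)

```text
t: 16.95
tool_pos: [0.4371, -0.2243, 0.2958]
orientation: [3.14, -0.066, 0.001]
force: [0.1, 0.6, -1.1]
opening: 0.0628
```

Run:
```python
from th import *
s=read_state(); print(s["t"],s["tool_pos"],s["orientation"],s["force"],s["opening"],s["q"])
c=calibration("wrist");im=read_camera("wrist"); cv2.imwrite("pics/w8.png",im[:,:,::-1])
b=fitball(im,(200,60,350,250)); print(b,onz(c,b[1],.251))
for n in("scene","side"):
    i=read_camera(n); print(n,fitball(i,(255,180,320,260)))
i=read_camera("scene");cv2.imwrite("pics/scene8.png",cv2.resize(i[150:270,220:360],None,fx=5,fy=5)[:,:,::-1])
```

```text
16.95 [ 0.43711852 -0.22434728  0.2957664 ] [ 3.13961095e+00 -6.61133166e-02  9.95483070e-04] [ 0.0797637   0.63769598 -1.11370474] 0.06275846038941771 [-5.78023398e-01 -1.85367873e-01  1.68959927e+00 -7.57702865e-04
  1.63614351e+00 -5.35963950e-01]
([261, 71, 48, 52, 1953], array([284.32002048,  96.39426523])) [ 0.43950815 -0.13788865  0.251     ]
scene ([290, 190, 8, 7, 41], array([293.31707317, 193.17073171]))
side ([262, 210, 7, 8, 45], array([264.88888889, 213.17777778]))
```

View pics/w8.png

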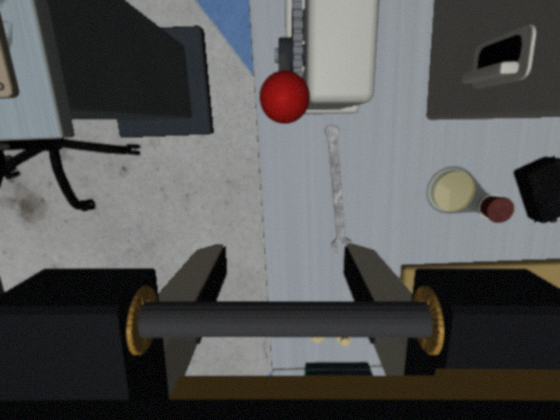

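View pics/scene8.png

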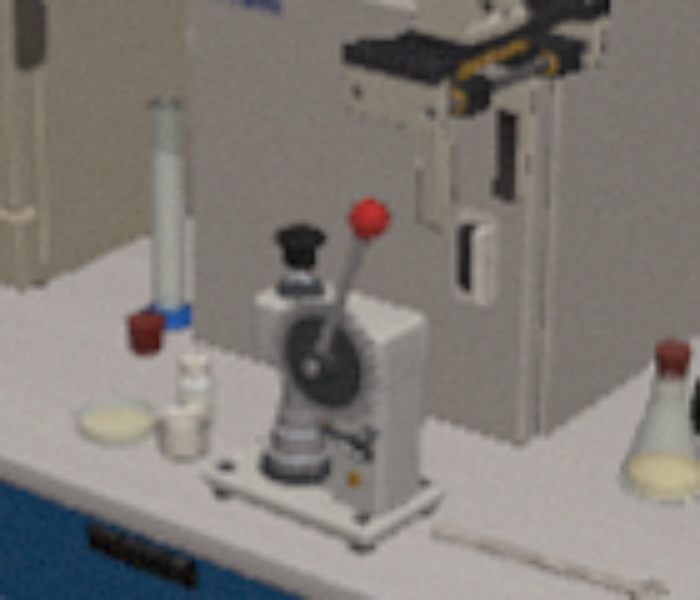

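The lever is back at rest, with the ball at the same pixels as before, the plunger up and nothing else moved. Regripping with the tool leaning −20°, to finish near +28°.

carry_out(steps=[{"xyz": [0.2,1,4],"rot": [-4,0.2,0]},{"xyz": [0.2,4,5],"rot": [-8,0.4,0]},{"xyz": [0.2,7,5],"rot": [-14,0.6,0]},{"xyz": [0.2,10,5],"rot": [-20,0.9,0]},{"xyz": [0.2,10.7,3],"rot": [-20,0.9,0]},{"xyz": [0.2,10.7,1.2],"rot": [-20,0.9,0]},{"xyz": [0.2,10.7,1.2],"rot": [-20,0.9,0]},{"xyz": [0.2,10.7,1.2],"rot": [-20,0.9,0]}])

```text
t: 17.95
tool_pos: [0.4386, -0.1168, 0.3066]
orientation: [2.792, -0.058, -0.015]
force: [-0.4, -0.1, 1.0]
opening: 0.0652
```

Run:
```python
from th import *
s=read_state(); print(s["t"],s["tool_pos"],s["orientation"],s["force"],s["q"])
Rt=R.from_rotvec(s["orientation"]).as_matrix();print(Rt.round(3))
g=s["tool_pos"]; print("shift cm",((np.array([.4395,-.138,.251])-g)*100).round(2))
c=calibration("wrist");im=read_camera("wrist"); b=fitball(im,(200,60,350,300)); print(b[0],b[1],onz(c,b[1],.251))
```

```text
17.95 [ 0.43859329 -0.11680552  0.30655087] [ 2.79155541 -0.05771211 -0.01502056] [-0.4375139  -0.07990873  0.97612043] [-0.10074813 -0.31488093  1.81765743 -0.34951712  1.61772652 -0.07969118]
[[ 0.999 -0.038 -0.018]
 [-0.042 -0.939 -0.342]
 [-0.003  0.342 -0.94 ]]
shift cm [ 0.09 -2.12 -5.56]
[270, 221, 39, 38, 1144] [289.07517483 239.47202797] [ 0.43918592 -0.14006951  0.251     ]
```

carry_out(steps=[{"xyz": [0.1,-0.7,-1.8],"rot": [0,0,0]},{"xyz": [0.1,-1.5,-3.8],"rot": [0,0,0]},{"xyz": [0.1,-2.2,-5.6],"rot": [0,0,0]},{"xyz": [0.1,-2.2,-5.6],"rot": [0,0,0]},{"xyz": [0.1,-2.2,-5.6],"rot": [0,0,0]}])

```text
t: 18.5
tool_pos: [0.4402, -0.1393, 0.2523]
orientation: [2.791, -0.061, -0.012]
force: [-0.1, -0.9, -0.3]
opening: 0.0652
```

carry_out(steps=[{"xyz": [0,0,0],"rot": [0,0,0]},{"xyz": [0,0,0],"rot": [0,0,0]},{"xyz": [0,0,0],"rot": [0,0,0]},{"xyz": [0,0,0],"rot": [0,0,0]},{"xyz": [0,0,0],"rot": [0,0,0]},{"xyz": [0,0,0],"rot": [0,0,0]}], grip=0, force=40)

```text
t: 19.1
tool_pos: [0.4404, -0.1386, 0.2514]
orientation: [2.792, -0.058, -0.011]
force: [0.6, 0.9, 0.7]
opening: 0.0262
```

```bash
python3 st.py; python3 wr.py w9
python3 - <<'E'
from th import *
s=read_state();c=calibration("wrist");Rt=R.from_rotvec(s["orientation"]).as_matrix()
for k in (-.002,0): print(k,proj(c,s["tool_pos"]+Rt[:,2]*k))
E
```

```text
19.1 [ 0.44042894 -0.13857433  0.25142131] [0.57500405 0.87156385 0.74182213] 0.026168546335997148
r 128.0382359377965 theta -0.00463946875604998
tangential back 1.0708309770168987 radial 0.40403544245362516
wrist blob [258, 250, 54, 52, 2225] opening 0.026168546335997148
-0.002 [[287.01367524 277.25698354]]
0 [[286.98973652 275.43277076]]
```

View pics/w9.png

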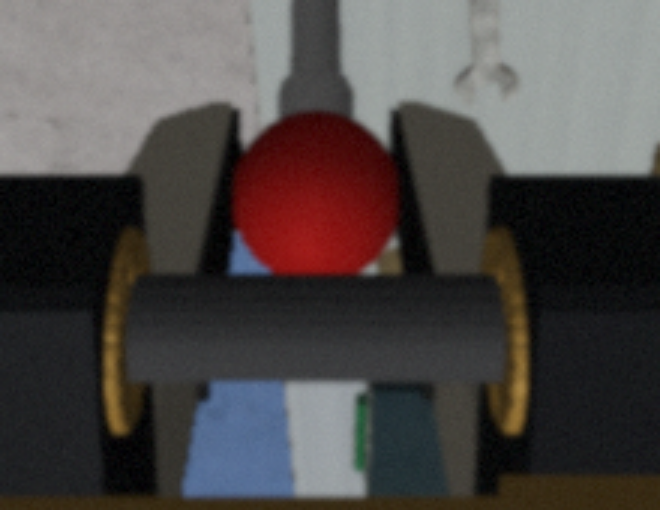

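Clean grip: the ball centre at row 274 matches the TCP projection at 275, and forces are near zero. Swinging with the tool turning in step.

carry_out(steps=[{"xyz": [-0.02,-0.41,-0.16],"rot": [2,-0.1,0]},{"xyz": [-0.04,-0.81,-0.33],"rot": [4,-0.2,0]},{"xyz": [-0.05,-1.21,-0.51],"rot": [6,-0.3,0]},{"xyz": [-0.07,-1.6,-0.71],"rot": [8,-0.4,0]},{"xyz": [-0.09,-1.98,-0.92],"rot": [10,-0.4,0]},{"xyz": [-0.11,-2.34,-1.14],"rot": [12,-0.5,0]},{"xyz": [-0.12,-2.72,-1.39],"rot": [14,-0.6,0]},{"xyz": [-0.14,-3.08,-1.64],"rot": [16,-0.7,0]},{"xyz": [-0.15,-3.42,-1.89],"rot": [18,-0.8,0]},{"xyz": [-0.15,-3.42,-1.89],"rot": [18,-0.8,0]}])

```text
t: 20.15
tool_pos: [0.4391, -0.1732, 0.2325]
orientation: [3.107, -0.066, 0.0]
force: [4.6, 3.3, 1.5]
opening: 0.0265
```

```bash
sed -i 's/(g\[1\]+.1381)/(g[1]+.1386)/; s/g\[2\]-.2484/g[2]-.2514/' st.py; python3 st.py; python3 wr.py w10; python3 av.py
```

```text
20.15 [ 0.4390684  -0.17318181  0.23249787] [4.64174863 3.34453154 1.48547134] 0.026456895173273036
r 125.33868749087584 theta 0.31642972386730717
tangential back 3.5481068064359613 radial -0.8963561861824438
wrist blob [258, 249, 55, 53, 2333] opening 0.026456895173273036
t 20.7 side 0.31315660839415693 0.0017207528942752733 scene 0.2979663020169082 0.0030835496748740474 tan 3.692260360230191 0.7764612914962876 rad 1.792611676799817 Fx 4.1165037396442985 tcp [ 0.43907392 -0.1727185   0.2328278 ]
```

carry_out(steps=[{"xyz": [0.02,-0.35,-0.29],"rot": [2,-0.1,0]},{"xyz": [0,-0.68,-0.58],"rot": [4,-0.2,0]},{"xyz": [-0.02,-1.0,-0.87],"rot": [6,-0.3,0]},{"xyz": [-0.04,-1.31,-1.18],"rot": [8,-0.4,0]},{"xyz": [-0.05,-1.61,-1.5],"rot": [10,-0.4,0]},{"xyz": [-0.06,-1.88,-1.83],"rot": [12,-0.5,0]},{"xyz": [-0.07,-2.17,-2.17],"rot": [14,-0.6,0]},{"xyz": [-0.08,-2.43,-2.52],"rot": [16,-0.7,0]},{"xyz": [-0.1,-2.68,-2.87],"rot": [18,-0.8,0]},{"xyz": [-0.1,-2.68,-2.87],"rot": [18,-0.8,0]}])

```text
t: 21.7
tool_pos: [0.438, -0.2003, 0.2034]
orientation: [-2.859, 0.061, -0.011]
force: [6.6, 1.8, 5.5]
opening: 0.0263
```

```bash
python3 st.py; python3 wr.py w11; python3 av.py
```

```text
21.7 [ 0.43796576 -0.20029226  0.20337112] [6.61919202 1.80247218 5.49059051] 0.026282825694498694
r 125.51410385796446 theta 0.6352444186167869
tangential back 5.570515872948614 radial 1.5378046275030948
wrist blob [258, 248, 55, 54, 2402] opening 0.026282825694498694
t 22.25 side 0.6315434192289489 0.00225615466753458 scene 0.6308105355014986 0.0016791939528759247 tan 5.217984306740175 0.253544952276815 rad 3.14084289199602 Fx 5.426893278039296 tcp [ 0.43803677 -0.1998718   0.20402368]
```

carry_out(steps=[{"xyz": [0.04,-0.24,-0.38],"rot": [2,-0.1,0]},{"xyz": [0.04,-0.46,-0.75],"rot": [4,-0.2,0]},{"xyz": [0.03,-0.67,-1.14],"rot": [6,-0.3,0]},{"xyz": [0.02,-0.87,-1.53],"rot": [8,-0.4,0]},{"xyz": [0.02,-1.03,-1.87],"rot": [9.7,-0.4,0]},{"xyz": [0.02,-1.03,-1.87],"rot": [9.7,-0.4,0]},{"xyz": [0.02,-1.03,-1.87],"rot": [9.7,-0.4,0]}])

```text
t: 22.95
tool_pos: [0.4377, -0.2106, 0.1846]
orientation: [-2.692, 0.057, -0.013]
force: [3.2, -3.1, 4.1]
opening: 0.0264
```

```bash
python3 st.py; python3 wr.py w12; python3 av.py
```

```text
22.95 [ 0.43772805 -0.21055228  0.1846343 ] [ 3.20258797 -3.14898896  4.14433909] 0.02637258452635391
r 125.52047822281382 theta 0.8057016577409277
tangential back 2.517926551039901 radial 4.555406002837173
wrist blob [257, 248, 56, 54, 2401] opening 0.02637258452635391
t 23.5 side 0.8057576001140558 0.0006897459031908858 scene 0.8267125870698653 0.0022440442321010824 tan 3.292281474659422 0.5433213455705576 rad 5.607128611690344 Fx 2.7755830499473784 tcp [ 0.43776427 -0.21035882  0.18510295]
```

carry_out(steps=[{"xyz": [0.02,-0.07,-0.15],"rot": [0.8,0,0]},{"xyz": [0.02,-0.15,-0.31],"rot": [1.5,0,0]},{"xyz": [0.02,-0.15,-0.31],"rot": [1.5,0,0]}])

```text
t: 23.8
tool_pos: [0.4378, -0.2118, 0.1819]
orientation: [-2.666, 0.056, -0.012]
force: [1.4, -2.9, 6.2]
opening: 0.0264
```

```bash
python3 av.py;python3 st.py
```

```text
t 24.3 side 0.8323653938389002 0.001080969856069429 scene 0.8583177859898811 0.0019064465518218155 tan 4.094452983169173 0.5354298792862835 rad 5.387278397010595 Fx 1.7005320909339463 tcp [ 0.43777607 -0.21169786  0.1820581 ]
24.3 [ 0.4377804  -0.21167988  0.18209465] [ 1.56104773 -3.92479597  5.6032075 ] 0.026299253369910378
r 125.55767517280452 theta 0.827839919338798
tangential back 3.667476289567034 radial 5.774909120571021
```

carry_out(steps=[{"xyz": [0,-0.05,-0.13],"rot": [0.7,0,0]},{"xyz": [0,-0.1,-0.25],"rot": [1.3,0,0]},{"xyz": [0,-0.1,-0.25],"rot": [1.3,0,0]}])

```text
t: 24.6
tool_pos: [0.4378, -0.2127, 0.1798]
orientation: [-2.643, 0.056, -0.012]
force: [0.8, -2.4, 8.9]
opening: 0.0264
```

```bash
python3 av.py;python3 st.py
```

```text
t 25.1 side 0.8646181534684805 0.0026890795723745068 scene 0.8893135492758413 0.0008809065708307491 tan 6.792349702826473 0.4854698296869556 rad 6.163826796137792 Fx 0.9812053971233462 tcp [ 0.43778456 -0.21260806  0.17992416]
25.1 [ 0.43778916 -0.21258942  0.17993847] [ 0.51276147 -3.47320841  8.03520089] 0.02637643611092006
r 125.5929778961755 theta 0.8464778452697632
tangential back 6.202707935813151 radial 6.176896009211247
```

The back force jumped from 4.1 to 6.8 N, so the roller has just passed click 4 (θ≈0.85, with click 5 at 1.047). Checking that it holds and that the other things stand as before.

carry_out(steps=[{"xyz": [0,0,0],"rot": [0,0,0]},{"xyz": [0,0,0],"rot": [0,0,0]},{"xyz": [0,0,0],"rot": [0,0,0]},{"xyz": [0,0,0],"rot": [0,0,0]},{"xyz": [0,0,0],"rot": [0,0,0]},{"xyz": [0,0,0],"rot": [0,0,0]},{"xyz": [0,0,0],"rot": [0,0,0]},{"xyz": [0,0,0],"rot": [0,0,0]}])

```text
t: 25.9
tool_pos: [0.4378, -0.2126, 0.1799]
orientation: [-2.644, 0.055, -0.012]
force: [1.5, -2.7, 7.4]
opening: 0.0264
```

```bash
python3 av.py;python3 st.py; python3 wr.py w13
python3 - <<'E'
from plant import *
import cv2
i=read_camera("scene");cv2.imwrite("pics/scene13.png",cv2.resize(i[150:310,220:450],None,fx=3.4,fy=3.4)[:,:,::-1])
i=read_camera("side");cv2.imwrite("pics/side13.png",cv2.resize(i[150:390,200:390],None,fx=2.5,fy=2.5)[:,:,::-1])
E
```

```text
t 26.4 side 0.8656858768315756 0.0014949876882278683 scene 0.8889539206742414 0.0007192572032000743 tan 6.697947247333744 0.5691009897601603 rad 5.691753551673063 Fx 0.74767438780862 tcp [ 0.43778191 -0.21260266  0.17995163]
26.4 [ 0.43778815 -0.21256966  0.17996001] [ 0.62926311 -3.1130463   8.28834495] 0.026387513533702913
r 125.58246530885602 theta 0.8462605479286316
tangential back 6.568965355678956 radial 5.936026739507933
wrist blob [257, 248, 56, 54, 2411] opening 0.026387513533702913
```

View pics/scene13.png

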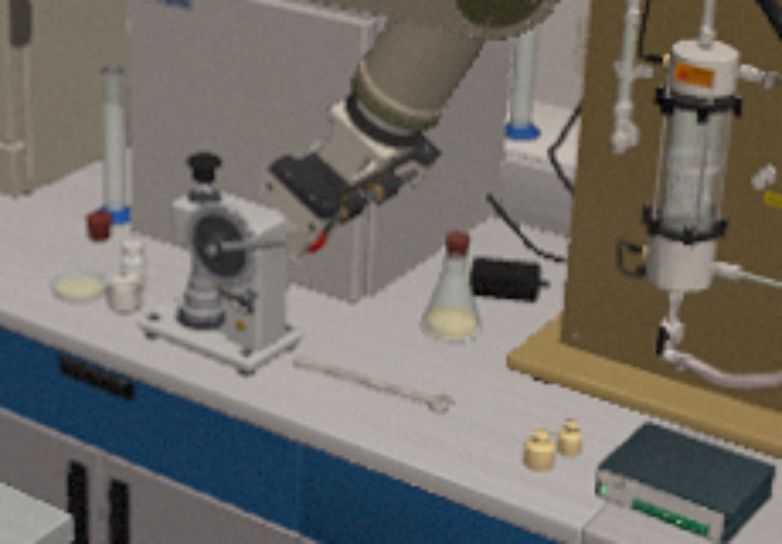

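View pics/side13.png

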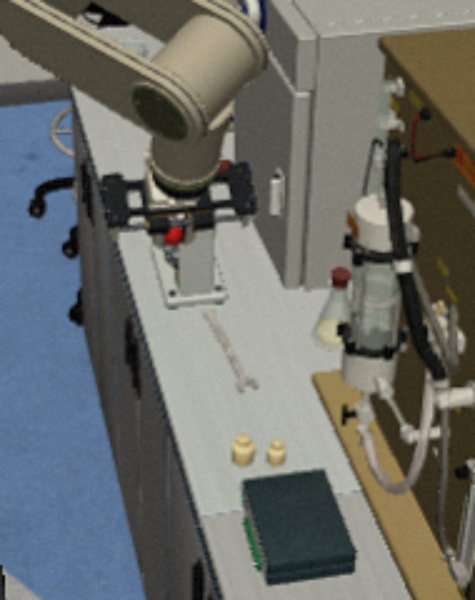

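View pics/w13.png

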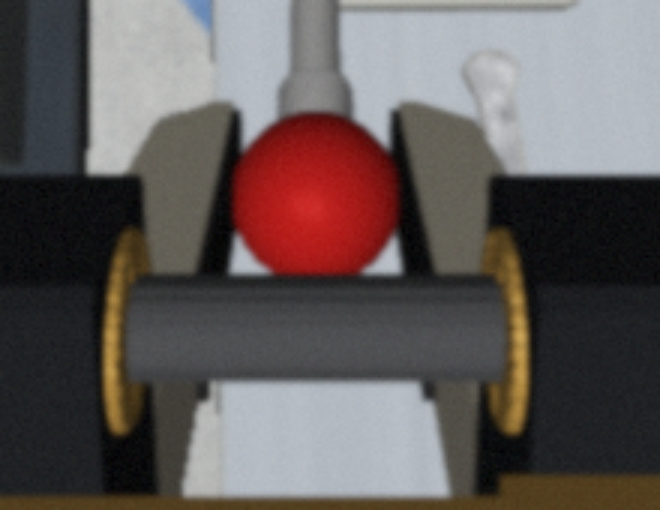

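The ball is centred in the pads at about (285,275) in the wrist view, and nothing drifted over 1.3 s. The plunger is up, and the crucible, vial, dish, spanner, weights and meter box stand as before. Handing in.

```bash
python3 -c "
from plant import *
print(close_job())"
```

```text
the job is handed in; nothing more can be done
None
```

I tamped the charge, swung the lever to the fourth click, and handed the job in at about 26.5 s with the gripper still holding the ball. The swing took two tries.

- **Tamping:** I pushed the plunger about 10 mm to its hard stop. Force rose from 11 to 24 N with only 0.1 mm of motion. It came back up by itself, which I checked in the scene camera.
- **First swing:** I kept the tool vertical, and the ball crept in the pads until the grip was nearly lost around click 4 (about 0.83 rad). I let go and the lever sprang back to rest at the same image position as before. It never came near click 5, but the charge was loaded and released once before the final press.
- **Second swing:** I turned the tool along with the lever, and the ball stayed centred in the pads.
- **Final position:** The back force jumped from 4.1 to 6.8 N just past the fourth notch. The angle reads 0.846 rad from the tool position and 0.865 from the side camera, against 0.838 for click 4 and 1.047 for click 5.
- **Disagreeing check:** The scene camera read 0.889 rad, but the fingers partly hid the ball in that view, so I gave it less weight.
- **Hold:** Over 1.3 s the angle, force (about 6.7 N) and opening (26.4 mm) did not drift.
- **Other things on the bench:** The crucible, vial, dish, spanner, weights and meter box looked unmoved in the last pictures. The beaker was out of view or hidden behind the arm there; the arm did not work near it after the first pass high above the bench.

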